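# Crossbar into the probing frame, flat up under the cap

## Robot

A 6-joint arm with a two-finger parallel gripper is mounted at the origin on the work surface. World frame = base frame: x ahead of the robot, y to its left, z up, the work surface at z = 0. Lengths are in m, angles in rad, forces in N, time in s.
With the tool pointing down it reaches from about 0.3 to 1 m from the base axis. Payload 5.1 kg.
Tool frame: the origin (TCP) lies between the finger pads; the fingertips stand 25 mm ahead of it and the grasp point (between the pads) lies 6 mm ahead of it; z points along the fingers, y is the line along which they close (so a half turn about z gives the same grasp; the last joint's range is limited). The gripper opens to 95 mm and grips with 3 to 60 N. Pads are 20 mm wide; open, the fingers measure 119 mm over their backs; the gripper's body (75 mm by 180 mm) begins 59 mm behind the grasp point.
Start: joints at [1.061, 0.124, 1.65, -0, 1.367, -0.083], TCP at [0.269, 0.592, 0.24] pointing down, gripper open.
Joint ranges: [-2.61, 2.61], [-1.02, 2.33], [0.03, 2.71], [-1.35, 4.49], [0.32, 2.68], [-2.91, 2.91]. Speed limits (rad/s): [2.57, 2.57, 3.14, 3.14, 3.14, 3.14].

## Interface

Orientations are given as a rotation vector (axis times angle).
In Python, from rig import arm, get_image, camera_info gives the robot as it stands. The module is installed in compiled form; this text tells all that it offers.
- The arm moves only by the tool move_arm, never from a script. Its argument "steps" is a list of rows, each a list of 3 entries, a list of its own where there are three numbers: the shift along the tool's x, y, z in m, then the turn, a rotation vector about the tool's x, y, z in degrees, then the opening, from -1 (shut) to 1 (fully open), so that 0 is half open. A call has 1 to 20 rows; each row is the pose to reach, as a shift and turn from the pose commanded when the call began, along the tool's axes at that moment; what a row does not reach only later rows make up. A row lasts 1/12 s, in which the tool goes at most 41.7 mm and 7.16 degrees, less where a joint would pass 70% of its speed; a pose out of reach is approached as far as the arm can. A call with a gripper value outside its range is refused whole. The fingers move at their own pace and stop on an object; "grip_force" is the grip in N (left out, the last holds). Time passes only in rows, so rows that repeat a pose let the fingers close. It gives the time, the measured TCP pose, the force, the opening and the grip force at its end, in the units of the state.
- arm.sense(): the state, without advancing time (a new reading comes with each control period).
- get_image(name): name is "scene" or "top" or "wrist"; returns the picture (400x640x3 uint8, red, green, blue); there is no depth.
- camera_info(name): a dict with "intrinsics" (3x3 intrinsics, pixels), "eye" and "rotation" of the camera in the world. Camera axes: x right, y down, z forward; pixel columns grow to the right and rows downward; lengths in m; the calibration is good to about 2 mm. A picture is of the moment at which its call begins: read the wrist's pose just before it. camera_info takes no time and is no camera call; for the wrist camera it gives the pose at the moment of the call.
- arm.sign_off(): hands the job in; it is judged then, once.
The state is a dict: "time": time; "qpos": joint angles; "joint_vel": joint speeds; "joint_torque": joint torques, N m; "ee_pos": TCP position; "ee_rot": TCP orientation; "contact_force": force on the tool from outside, world axes, zero at the start; "moment": the same for the moment, N m; "opening": finger opening in m; "grip_force": force on a finger pad.
Only numpy, scipy, OpenCV 4.12 (cv2) and the standard library are available. Lean on these libraries where they do the work, as an engineer would, in place of code of your own. Each camera call takes 0.05 s, during which the arm holds its last target. There are 200 camera calls.

## Task

Lift the round aluminium crossbar out of its rest and lay it, without dropping it, centred in the two V saddles of the probing frame. Its one milled flat is somewhere underneath: feel for it, turn the bar in the saddles until the flat faces straight up, then swing the hinged cap over until it lies fully home on the flat, and let go. Do not touch the open control unit below, and leave the other things on the bench where they are.

Things in the scene. Friction and masses are not known exactly. Their poses are not given: they have to be found in the camera images.
- bar_mid (a point): Middle of the crossbar, on its axis; x along the bar. Plain aluminium round bar, 28 mm across, 200 mm long, 0.3 kg, both ends alike. One flat is milled along its middle 144 mm: 21 mm wide, 9 mm from the axis, so there the bar measures 23 mm across the flat, 28 mm across the round. At the start the flat faces anywhere in the lower half, at least 10 degrees below level. y, z: see bar_end.
- bar_end (a point): End of the bar on its axis, 98 mm along x from bar_mid. The last 26 mm at either end are fully round. Both readings belong to the black end plugs (22 mm across, 2 mm thick), push fits at no set angle to the flat: their y and z turn along with the bar but do not tell where the flat is.
- rest: The bar's rest: black plastic cradle, base 190 x 56 x 8 mm, two V-notched end uprights (12 mm thick, 48 mm wide, 43 mm high, 83 mm either side of its middle). The bar lies in it, axis 45 mm above the table, free to be gripped between the uprights. Origin: centre of its underside; x along the bar.
- saddle_mid (a point): Where the bar's middle belongs: midway between the frame's two V saddles, 112 mm above the table. y along the seated bar, towards the cap; x towards the cap's hinge; z up. Saddles: 90 degree V notches in aluminium uprights (14 mm thick, 52 mm wide, 84 mm either side along y), tops 2 mm below the bar's axis, friction about 0.3. Base plate 190 x 216 x 12 mm.
- cap_hinge (a point): Hinge axis of the cap, parallel to y of saddle_mid: 37 mm from it along its x, 49 mm along its y, 13 mm up; same axes. A 16 mm thick post carries it. Opposite, 31 mm on the other side of the bar, stands a 12 mm thick nose post, its top 4.5 mm under the shut cap.
- cap_nose (a point): Point on the cap's outer face (upper when shut), 74 mm from the hinge axis; z points out of that face. The cap is a plain steel strap, 18 mm wide, 8 mm thick, 83 mm from hinge to rounded tip; the hinge axis runs through the middle of its thickness.
- cap (a joint): Cap angle, rad: 0 level, fully home on the bar's flat; 1.57 upright; starts open at 1.75 to 2.05, leaning away behind the bar (+x of saddle_mid). On the round of the bar it is held up at about 0.14; with no bar it drops to -0.06. Stiff hinge (0.12 N m): the cap stays where it is left, 2 to 3 N near the nose swings it.
- ecu: The open engine control unit fixed on the base plate under the bar: aluminium tray 125 x 112 mm with a green circuit board and a black connector, top 46 mm above the table. Origin: centre of its underside. Not to be touched.
- multimeter: Bystander: yellow hand multimeter, 145 x 75 x 36 mm, lying flat. Origin: centre of its underside.
- reel: Bystander: steel solder reel, 62 mm across, 43 mm tall, standing on end. Origin: centre of its underside.
- spray: Bystander: white spray can, 52 mm across, 160 mm tall, upright. Origin: centre of its underside.
- ecu_cover: Bystander: finned aluminium cover of the control unit, 120 x 145 x 19 mm, lying in front of the frame. Origin: centre of its underside.
- screwdriver: Bystander: screwdriver, 190 mm, lying in front of the bar's rest.
- programmer: Bystander: black hand box with two red buttons, 75 x 115 x 30 mm. Origin: centre of its underside.
- spare_post: Bystander: spare steel post, 18 mm thick, 150 mm long, with a 50 mm square foot plate, lying on its side. Origin: middle of the foot plate's lower edge.

How it is judged:
On the way:
1. the bar, still held by the fingers, lies in the two saddles of the frame (x of bar_mid in the frame of saddle_mid between -0.004 and 0.004 m and y of bar_mid in the frame of saddle_mid between -0.01 and 0.01 m and z of bar_mid in the frame of saddle_mid between -0.004 and 0.004 m and contact force between the fingers and bar above 0.5 N), for 0.05 s.
At the end, for the whole second after the job is handed in: The bar lies in both saddles (middle within 4 mm across and in height, 10 mm along, parallel within 0.035 rad), the cap is down on the flat (joint -0.03 to 0.05 rad; on the round it stands at 0.14), the bar let go and at rest (x of bar_mid in the frame of saddle_mid between -0.004 and 0.004 m and y of bar_mid in the frame of saddle_mid between -0.01 and 0.01 m and z of bar_mid in the frame of saddle_mid between -0.004 and 0.004 m and angle between the x axis of bar_mid and the y axis of saddle_mid, either way round below 0.035 rad and value of joint cap between -0.03 and 0.05 rad and linear speed of bar below 0.01 m/s and contact force between the fingers and bar below 0.1 N); the robot touches nothing.
It fails at once if the open control unit is touched with more than 2 N (contact force between ecu and anything else above 2 N).
It fails at once if another thing on the bench is moved by more than 25 mm (distance of any of multimeter, reel, spray, ecu_cover, screwdriver, programmer, spare_post from where it was at the start of the episode above 0.025 m).
It also fails if it takes over 72 s, if anything falls off the work surface, if the arm or the gripper's body presses on something with over 40 N, if the wrist force passes 120 N, or if a joint passes its speed limit or range.

## Working session

There is one attempt and no reset: what is moved stays moved. The work goes in short steps, Python scripts to look and compute and a tool call to move; the robot and the scene stay as the last step left them, time stands still between calls to the robot, and variables do not carry over. Pictures are saved under pics/ and viewed, at most 10 in all, crops included, and the job is handed in when it is done.

Besides the shell and the picture viewer there is one more tool, called after "Emit:" as name(argument=value, ...) on one line, values as JSON. move_arm: Moves the arm, as the interface text tells. Its arguments: {"type":"object","properties":{"steps":{"type":"array"},"grip_force":{"type":"number"}},"required":["steps"]}

```bash
mkdir -p pics
python3 - <<'E'
from rig import arm,get_image,camera_info
import cv2,numpy as np
print(arm.sense())
for n in ("scene","top","wrist"):
    i=camera_info(n);print(n,{k:np.round(v,4).tolist() for k,v in i.items()})
    cv2.imwrite(f"pics/{n}0.png",get_image(n)[:,:,::-1])
E
```

```text
{'time': 0.0, 'qpos': array([ 1.06138489e+00,  1.24471566e-01,  1.65169668e+00,  1.91305150e-06,
        1.36752554e+00, -8.25890175e-02]), 'joint_vel': array([-1.60781858e-04,  1.16726453e-04, -3.30975559e-05, -6.89654782e-04,
        1.89093983e-03,  5.35216357e-04]), 'joint_torque': array([-1.36666506e-03, -4.17638218e+01, -3.59915829e+01,  7.72911985e-02,
        4.97860252e-02, -2.19374147e-04]), 'ee_pos': array([0.26880793, 0.59114192, 0.23839532]), 'ee_rot': array([-0.66524353, -3.06972046,  0.00315544]), 'contact_force': array([-0.94162647,  0.34817982,  0.06572436]), 'moment': array([-0.018995  , -0.01770735,  0.00250159]), 'grip_force': 0.0, 'opening': 0.09545319152172602}
scene {'intrinsics': [[508.814, 0.0, 325.5161], [0.0, 508.814, 201.8135], [0.0, 0.0, 1.0]], 'eye': [1.216, 0.4506, 1.2226], 'rotation': [-1.2684, -2.4539, 0.78]}
top {'intrinsics': [[423.0526, 0.0, 318.7526], [0.0, 423.0526, 195.5059], [0.0, 0.0, 1.0]], 'eye': [0.3945, 0.0019, 1.2552], 'rotation': [-2.1729, 2.1188, -0.1899]}
wrist {'intrinsics': [[332.1134, 0.0, 318.85], [0.0, 332.1134, 202.6496], [0.0, 0.0, 1.0]], 'eye': [0.2102, 0.6184, 0.3836], 'rotation': [2.4687, 1.5905, 0.1868]}
```

View pics/scene0.png

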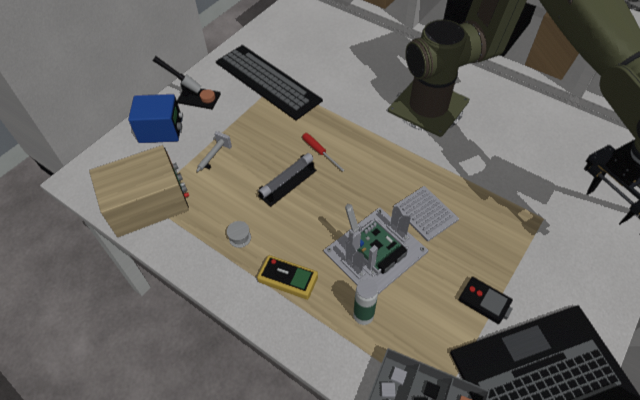

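View pics/top0.png

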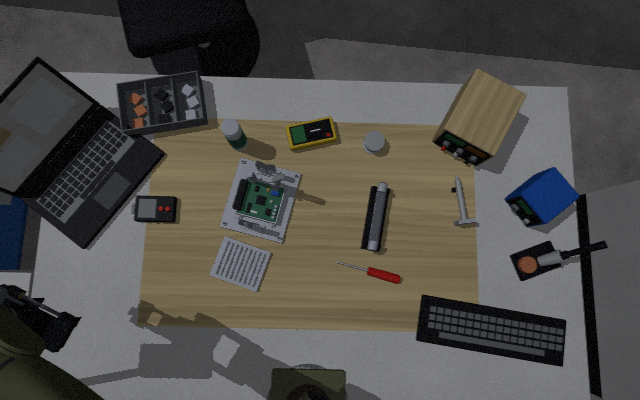

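View pics/wrist0.png

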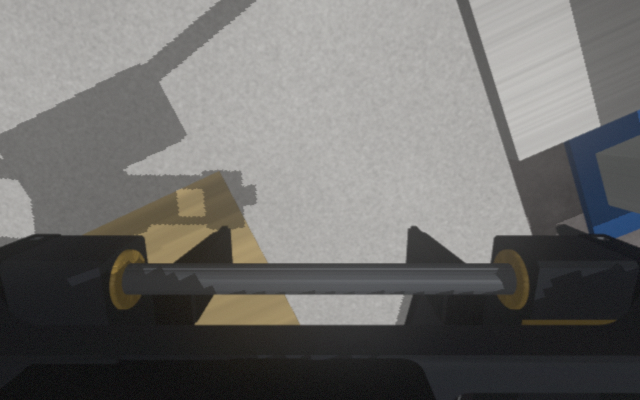

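The scene view shows the rest with the bar at about (288,178) and the frame at (375,245), with the cap standing at (350,218). In the top view the bar runs from (382,185) to (369,248), and the frame is centred near (262,200) with the ECU inside it. The wrist view shows only the table.

```bash
cat > h.py <<'E'
from rig import arm,get_image,camera_info
import cv2,numpy as np
from scipy.spatial.transform import Rotation as R
def ray(info,uv):
    K=info['intrinsics'];uv=np.atleast_2d(uv).astype(float)
    d=np.c_[uv,np.ones(len(uv))]@np.linalg.inv(K).T
    return np.array(info['eye']),d@R.from_rotvec(info['rotation']).as_matrix().T
def onz(info,uv,z):
    e,d=ray(info,uv);return e+d*((z-e[2])/d[:,2])[:,None]
def proj(info,P):
    p=(np.atleast_2d(P)-info['eye'])@R.from_rotvec(info['rotation']).as_matrix()
    p=p@np.array(info['intrinsics']).T;return p[:,:2]/p[:,2:]
def tri(views):
    A=np.zeros((3,3));b=np.zeros(3)
    for info,uv in views:
        e,d=ray(info,uv);d=d[0]/np.linalg.norm(d[0]);M=np.eye(3)-np.outer(d,d);A+=M;b+=M@e
    x=np.linalg.solve(A,b);return x,[np.linalg.norm(proj(i,x)[0]-np.array(u)) for i,u in views]
def down(yaw):  # tool down, tool y at angle yaw from world x
    y=np.array([np.cos(yaw),np.sin(yaw),0]);z=np.array([0,0,-1.]);return R.from_matrix(np.c_[np.cross(y,z),y,z])
def togo(pos,Rt,ref=None):
    s=arm.sense();p,r=(s['ee_pos'],s['ee_rot']) if ref is None else ref
    R0=R.from_rotvec(r);print('shift',R0.inv().apply(np.array(pos)-p).round(4),'turn',(R0.inv()*Rt).as_rotvec(degrees=True).round(2))
E
python3 - <<'E'
from h import *
t=camera_info('top');s=camera_info('scene')
print(onz(t,[(382,185),(369,248)],.045))
print('plate',onz(t,[(242,158),(301,174),(284,242),(221,227)],.012).round(3))
print('plate scene',onz(s,[(325,252),(376,210),(428,250),(368,292)],.012).round(3))
st=arm.sense();Rm=R.from_rotvec(st['ee_rot']);print(Rm.as_matrix().round(3))
w=camera_info('wrist');print('cam in tool',Rm.inv().apply(np.array(w['eye'])-st['ee_pos']),(Rm.inv()*R.from_rotvec(w['rotation'])).as_matrix().round(3))
E
python3 -c "
import cv2
a=cv2.imread('pics/top0.png')[140:260,200:410];b=cv2.imread('pics/scene0.png')[140:310,250:440]
a=cv2.resize(a,None,fx=3.8,fy=3.8,interpolation=2)[:, :];b=cv2.resize(b,None,fx=3.4,fy=3.4,interpolation=2)
cv2.imwrite('pics/b.png',b)"
```

```text
[[ 0.62555805 -0.20014197  0.045     ]
 [ 0.44204867 -0.16300266  0.045     ]]
plate [[0.703 0.217 0.012]
 [0.659 0.038 0.012]
 [0.455 0.081 0.012]
 [0.494 0.267 0.012]]
plate scene [[0.665 0.046 0.012]
 [0.468 0.086 0.012]
 [0.498 0.272 0.012]
 [0.697 0.206 0.012]]
[[-0.91   0.414 -0.001]
 [ 0.414  0.91  -0.001]
 [ 0.    -0.002 -1.   ]]
cam in tool [ 0.06467775  0.00019118 -0.14513886] [[ 0.001 -0.972 -0.234]
 [ 1.     0.     0.001]
 [-0.001 -0.234  0.972]]
```

View pics/b.png

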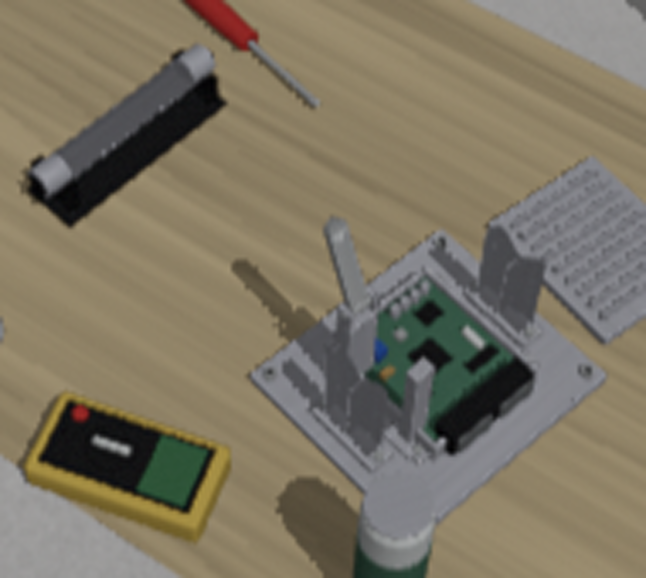

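The enlarged scene view shows the frame with the cap leaning back toward the rest (−y world). The near saddle and the cap are on the far (+x) end, by the spray can. Next I take wrist views of the frame and the rest.

Run:
```python
from h import *
togo((.40,.17,.32),down(np.radians(78)))
```

```text
shift [-0.2937 -0.3293 -0.0808] turn [ -0.09  -0.02 -12.45]
```

Emit:
move_arm(steps=[[[-0.294,-0.329,-0.081],[0,0,-12.5],1],[[-0.294,-0.329,-0.081],[0,0,-12.5],1],[[-0.294,-0.329,-0.081],[0,0,-12.5],1],[[-0.294,-0.329,-0.081],[0,0,-12.5],1],[[-0.294,-0.329,-0.081],[0,0,-12.5],1],[[-0.294,-0.329,-0.081],[0,0,-12.5],1],[[-0.294,-0.329,-0.081],[0,0,-12.5],1],[[-0.294,-0.329,-0.081],[0,0,-12.5],1],[[-0.294,-0.329,-0.081],[0,0,-12.5],1],[[-0.294,-0.329,-0.081],[0,0,-12.5],1],[[-0.294,-0.329,-0.081],[0,0,-12.5],1],[[-0.294,-0.329,-0.081],[0,0,-12.5],1],[[-0.294,-0.329,-0.081],[0,0,-12.5],1],[[-0.294,-0.329,-0.081],[0,0,-12.5],1]])

```text
time: 1.32
ee_pos: [0.4003, 0.1707, 0.3202]
ee_rot: [-0.328, -3.124, -0.0]
contact_force: [0.0, 0.2, 0.5]
opening: 0.0952
grip_force: 0.0
```

Run:
```python
from h import *
import pickle
i=camera_info('wrist');im=get_image('wrist')[:,:,::-1];cv2.imwrite('pics/f1.png',im);pickle.dump(i,open('f1.pkl','wb'))
s=arm.sense();print(s['time'],s['ee_pos'],s['ee_rot'],s['qpos'].round(2))
```

```text
1.3667 [0.40011807 0.17111864 0.32007058] [-3.25550433e-01 -3.12360789e+00 -5.57779131e-05] [ 0.28 -0.41  1.99  0.    1.56 -1.08]
```

View pics/f1.png

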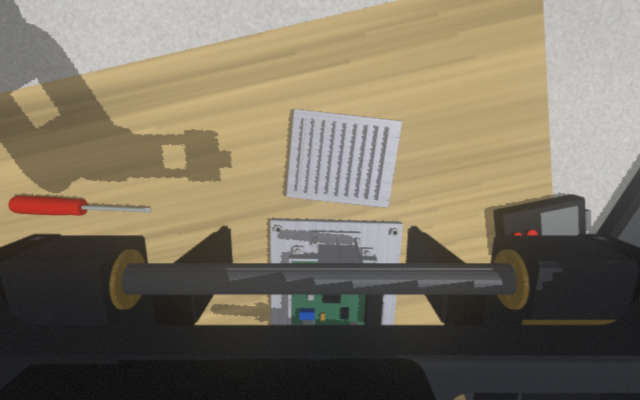

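The first wrist view shows that image-up points toward the robot. The frame plate's near edge is at row 220, the ECU cover at (345,155), and the fingers hide the rows below 235. The camera has to be over the frame itself.

Emit:
move_arm(steps=[[[-0.249,0.032,-0.1],[0,0,0],1],[[-0.249,0.032,-0.1],[0,0,0],1],[[-0.249,0.032,-0.1],[0,0,0],1],[[-0.249,0.032,-0.1],[0,0,0],1],[[-0.249,0.032,-0.1],[0,0,0],1],[[-0.249,0.032,-0.1],[0,0,0],1],[[-0.249,0.032,-0.1],[0,0,0],1],[[-0.249,0.032,-0.1],[0,0,0],1],[[-0.249,0.032,-0.1],[0,0,0],1],[[-0.249,0.032,-0.1],[0,0,0],1]])

```text
time: 2.2
ee_pos: [0.6498, 0.1517, 0.4194]
ee_rot: [-0.324, -3.123, 0.001]
contact_force: [0.4, 0.6, 0.3]
opening: 0.0952
grip_force: 0.0
```

Run:
```python
from h import *
import pickle
i=camera_info('wrist');im=get_image('wrist')[:,:,::-1];cv2.imwrite('pics/f2.png',im);pickle.dump(i,open('f2.pkl','wb'))
s=arm.sense();print(s['time'],s['ee_pos'],s['ee_rot'],s['qpos'].round(2))
```

```text
2.25 [0.6495164  0.15155013 0.41968771] [-3.23847587e-01 -3.12302457e+00  4.49845763e-04] [ 0.15  0.11  1.37  0.    1.66 -1.22]
```

Emit:
move_arm(steps=[[[0,-0.1,0],[0,0,0],1],[[0,-0.1,0],[0,0,0],1],[[0,-0.1,0],[0,0,0],1],[[0,-0.1,0],[0,0,0],1],[[0,-0.1,0],[0,0,0],1]])

```text
time: 2.67
ee_pos: [0.6289, 0.0525, 0.4208]
ee_rot: [0.328, 3.124, 0.001]
contact_force: [-0.8, 0.5, -0.6]
opening: 0.095
grip_force: 0.0
```

Run:
```python
from h import *
import pickle
i=camera_info('wrist');im=get_image('wrist')[:,:,::-1];cv2.imwrite('pics/f3.png',im);pickle.dump(i,open('f3.pkl','wb'))
s=arm.sense();print(s['time'],s['ee_pos'],s['ee_rot'],s['qpos'].round(2))
a=cv2.imread('pics/f2.png')[0:235,200:500];b=im[0:235,100:400]
print(a.shape,b.shape)
cv2.imwrite('pics/f23.png',np.vstack([cv2.resize(a,(760,595//2),interpolation=2)*0,]) if 0 else np.hstack([cv2.resize(a,None,fx=1.33,fy=2.5*.532,interpolation=2),cv2.resize(b,None,fx=1.33,fy=1.33,interpolation=2)]))
```

```text
2.7167 [0.62916814 0.05317229 0.42076783] [3.26347361e-01 3.12440399e+00 1.08180690e-03] [-0.    0.03  1.45  0.    1.66 -1.36]
(235, 300, 3) (235, 300, 3)
```

View pics/f23.png

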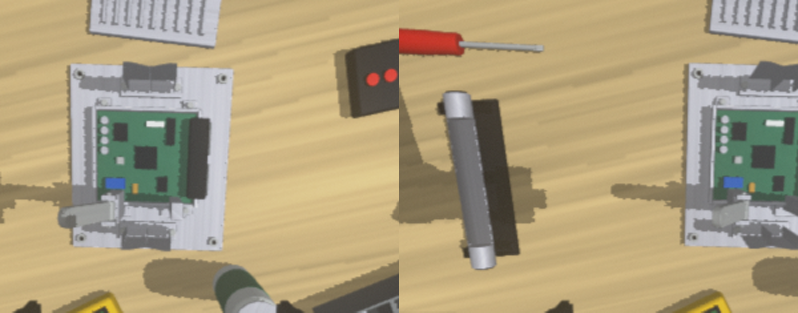

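The composite shows the frame complete in f2: near saddle V at about px (313,57), far saddle V at about (310,178), cap at (268,160). In f3 the bar lies at px (143,75) to (163,197). One more view over the bar gives the second ray.

Emit:
move_arm(steps=[[[0,-0.16,0],[0,0,0],1],[[0,-0.16,0],[0,0,0],1],[[0,-0.16,0],[0,0,0],1],[[0,-0.16,0],[0,0,0],1],[[0,-0.16,0],[0,0,0],1],[[0,-0.16,0],[0,0,0],1],[[0,-0.16,0],[0,0,0],1]])

```text
time: 3.3
ee_pos: [0.5971, -0.1027, 0.4205]
ee_rot: [-0.325, -3.125, -0.001]
contact_force: [-0.8, 0.6, 0.0]
opening: 0.0953
grip_force: 0.0
```

Run:
```python
from h import *
import pickle
i=camera_info('wrist');im=get_image('wrist')[:,:,::-1];cv2.imwrite('pics/f4.png',im);pickle.dump(i,open('f4.pkl','wb'))
s=arm.sense();print(s['time'],s['ee_pos'],s['ee_rot'],s['qpos'].round(2))
P=lambda n:pickle.load(open(n+'.pkl','rb'))
print(proj(i,[[.62,-.2,.045],[.44,-.163,.045]]))
f2=cv2.imread('pics/f2.png');f3=cv2.imread('pics/f3.png')
up=lambda a:cv2.resize(a,None,fx=2.5,fy=2.5,interpolation=2)
top=np.hstack([up(f2[40:200,240:390]),up(f3[40:200,310:460])])
c=proj(i,[.53,-.18,.045])[0].astype(int)
b3=up(np.rot90(f3[60:215,115:190]));b4=up(np.rot90(im[max(c[1]-78,0):c[1]+77,c[0]-38:c[0]+37]))
print(b3.shape,b4.shape,c)
r=np.zeros((187,750,3),np.uint8);r[:,:b3.shape[1]][:b3.shape[0]]=b3[:187];w=min(b4.shape[1],375);r[:min(187,b4.shape[0]),375:375+w]=b4[:187,:w]
cv2.imwrite('pics/comp.png',np.vstack([top,r]))
```

```text
3.35 [ 0.59722315 -0.10237092  0.42052057] [-3.23758179e-01 -3.12476094e+00 -1.00803048e-03] [-0.26 -0.02  1.51  0.    1.66 -1.62]
[[261.84166187 191.59962424]
 [256.32355733  69.07411188]]
(188, 388, 3) (188, 388, 3) [260 132]
```

View pics/comp.png

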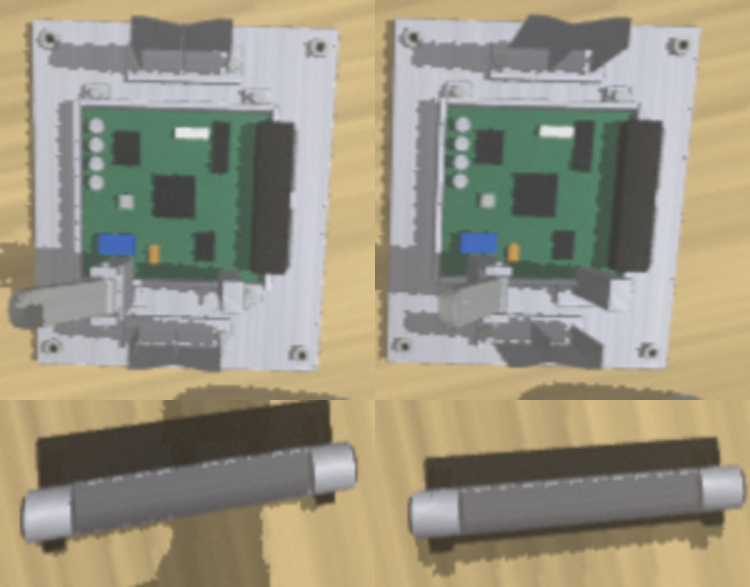

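The composite shows the frame in f2 (left) and f3 (right), and the bar in its rest in f3 and f4 (bottom strips). The near saddle's outer top edge is centred at comp (181,17)/(578,16) and the far one's at (175,369)/(561,366). Bar ends are at (22,517)/(356,466) and (410,514)/(745,487).

Run:
```python
from h import *
import pickle
P=lambda n:pickle.load(open(n+'.pkl','rb'));i2,i3,i4=P('f2'),P('f3'),P('f4')
c2=lambda x,y:((x+.5)/2.5-.5+240,(y+.5)/2.5-.5+40)
c3=lambda x,y:((x-375+.5)/2.5-.5+310,(y+.5)/2.5-.5+40)
for n,a,b in [('near outer top',(181.5,17.5),(578,16.5)),('far outer top',(175,369),(561,366)),('nearL',(131,16),(525,15)),('nearR',(232,19),(631,18)),('captip',(11,308),(441,312)),('cap root up',(108,282),(505,278)),
  ('plTL',(33,20),(396,19)),('plTR',(338,30),(700,29)),('plBR',(316,370),(667,366)),('plBL',(38,360),(387,358)),('boardTL',(82,106),(447,106)),('chip',(174,196),(535,194))]:
    x,r=tri([(i2,c2(*a)),(i3,c3(*b))]);print(n,x.round(4),np.round(r,1))
for n,a,b in [('bar near',(142.2,68.8),(250.4,68)),('bar far',(162.6,202.4),(261.2,202))]:
    x,r=tri([(i3,a),(i4,b)]);print(n,x.round(4),np.round(r,1),onz(i3,a,.045)[0].round(4),onz(i4,b,.045)[0].round(4))
# plate by mask
for n,i in(('f2',i2),('f3',i3)):
    im=cv2.imread(f'pics/{n}.png');h=cv2.cvtColor(im,cv2.COLOR_BGR2HSV)
    m=((h[:,:,1]<40)&(h[:,:,2]>120)).astype(np.uint8);m[235:]=0
    m=cv2.morphologyEx(m,cv2.MORPH_CLOSE,np.ones((15,15)))
    for c in cv2.findContours(m,0,2)[0]:
        if cv2.contourArea(c)>4000:
            b=cv2.boxPoints(cv2.minAreaRect(c));q=onz(i,b,.012);print(n,b.round(1).tolist(),q[:,:2].round(4).tolist(),q.mean(0).round(4))
```

```text
near outer top [0.4917 0.1763 0.1057] [0. 0.]
far outer top [0.6664 0.1357 0.1216] [0.2 0.2]
nearL [0.4843 0.1511 0.0993] [0. 0.]
nearR [0.499  0.201  0.1119] [0.1 0.1]
captip [0.6124 0.0758 0.1999] [1.1 1.1]
cap root up [0.6122 0.1127 0.136 ] [0.5 0.5]
plTL [0.4548 0.0888 0.0114] [0. 0.]
plTR [0.4992 0.2717 0.0116] [0.2 0.2]
plBR [0.7043 0.2209 0.0204] [0.3 0.3]
plBL [0.6617 0.0385 0.0091] [0.1 0.1]
boardTL [0.5127 0.1084 0.0297] [0.2 0.2]
chip [0.5756 0.1521 0.0292] [0.1 0.1]
bar near [ 0.4371 -0.1709  0.0468] [0. 0.] [ 0.4366 -0.1717  0.045 ] [ 0.4368 -0.1711  0.045 ]
bar far [ 0.6356 -0.2045  0.048 ] [0.1 0.1] [ 0.6358 -0.206   0.045 ] [ 0.6364 -0.2052  0.045 ]
f2 [[561.0, 68.0], [639.0, 68.0], [639.0, 234.0], [561.0, 234.0]] [[0.5817, 0.5519], [0.6065, 0.671], [0.8855, 0.6748], [0.8576, 0.5413]] [0.7328 0.6098 0.012 ]
f2 [[244.0, 48.0], [407.0, 48.0], [407.0, 234.0], [244.0, 234.0]] [[0.4526, 0.0753], [0.5039, 0.321], [0.8025, 0.2775], [0.7442, -0.0017]] [0.6258 0.168  0.012 ]
f2 [[461.5, 89.4000015258789], [530.9000244140625, -33.400001525878906], [590.7000122070312, 0.4000000059604645], [521.2999877929688, 123.19999694824219]] [[0.5816, 0.3966], [0.4317, 0.5143], [0.4948, 0.5991], [0.6534, 0.4858]] [0.5404 0.499  0.012 ]
f3 [[569.0, 0.0], [639.0, 0.0], [639.0, 121.0], [569.0, 121.0]] [[0.4687, 0.4698], [0.4904, 0.5724], [0.6708, 0.5748], [0.6472, 0.4637]] [0.5693 0.5202 0.012 ]
f3 [[313.8999938964844, 184.6999969482422], [318.3999938964844, -2.700000047683716], [440.3999938964844, 0.20000000298023224], [436.0, 187.60000610351562]] [[0.6639, 0.0371], [0.3875, 0.1035], [0.4291, 0.2814], [0.7117, 0.2387]] [0.5481 0.1652 0.012 ]
```

Results:
- saddle_mid ≈ (0.579, 0.155, 0.112), with the saddle y axis at −13.7°
- bar_mid ≈ (0.536, −0.188, 0.046), with the bar axis at −9.7°

I will grip 20 mm off centre, on the robot side and away from the cap.

Run:
```python
from h import *
togo((.5167,-.1846,.12),down(np.radians(80.3)))
```

```text
shift [ 0.0619 -0.0972  0.3005] turn [ 0.04 -0.01 -2.13]
```

Emit:
move_arm(steps=[[[0.062,-0.097,0.1],[0,0,-2.1],0.1],[[0.062,-0.097,0.2],[0,0,-2.1],0.1],[[0.062,-0.097,0.3],[0,0,-2.1],0.1],[[0.062,-0.097,0.3],[0,0,-2.1],0.1],[[0.062,-0.097,0.3],[0,0,-2.1],0.1],[[0.062,-0.097,0.3],[0,0,-2.1],0.1],[[0.062,-0.097,0.3],[0,0,-2.1],0.1],[[0.062,-0.097,0.3],[0,0,-2.1],0.1],[[0.062,-0.097,0.3],[0,0,-2.1],0.1],[[0.062,-0.097,0.3],[0,0,-2.1],0.1],[[0.062,-0.097,0.32],[0,0,-2.1],0.1],[[0.062,-0.097,0.345],[0,0,-2.1],0.1],[[0.062,-0.097,0.369],[0,0,-2.1],0.1],[[0.062,-0.097,0.369],[0,0,-2.1],0.1],[[0.062,-0.097,0.369],[0,0,-2.1],0.1]])

```text
time: 4.6
ee_pos: [0.5179, -0.1858, 0.0537]
ee_rot: [0.267, 3.128, -0.001]
contact_force: [0.7, -0.6, 0.6]
opening: 0.0522
grip_force: 0.0
```

Emit:
move_arm(steps=[[[0,0,0],[0,0,0],-0.8],[[0,0,0],[0,0,0],-0.8],[[0,0,0],[0,0,0],-0.8],[[0,0,0],[0,0,0],-0.8],[[0,0,0],[0,0,0],-0.8],[[0,0,0],[0,0,0],-0.8]], grip_force=10)

```text
time: 5.1
ee_pos: [0.5176, -0.1848, 0.0533]
ee_rot: [0.271, 3.127, 0.005]
contact_force: [1.3, 6.5, 4.3]
opening: 0.0278
grip_force: 10.0
```

The opening reads 27.8 mm, so both pads are on the round and the flat is within about 45° of straight down. Next: lift, carry it over the cap height, and turn the yaw to the frame's.

Run:
```python
from h import *
togo((.561,.160,.28),down(np.radians(76.3)))
```

```text
shift [ 0.016   0.3479 -0.2255] turn [0.22 0.15 3.79]
```

Emit:
move_arm(steps=[[[0,0,0],[0,0,0],-0.8],[[0,0,-0.01],[0,0,0],-0.8],[[0,0,-0.04],[0,0,0],-0.8],[[0,0,-0.08],[0,0,0],-0.8],[[0,0,-0.12],[0,0,0],-0.8],[[0,0,-0.16],[0,0,0],-0.8],[[0,0,-0.2],[0,0,0],-0.8],[[0,0.02,-0.226],[0,0,1],-0.8],[[0.003,0.06,-0.226],[0,0,2],-0.8],[[0.006,0.1,-0.226],[0,0,3],-0.8],[[0.009,0.14,-0.226],[0,0,4],-0.8],[[0.012,0.18,-0.226],[0,0,4],-0.8],[[0.015,0.22,-0.226],[0,0,4],-0.8],[[0.016,0.26,-0.226],[0,0,4],-0.8],[[0.016,0.3,-0.226],[0,0,4],-0.8],[[0.016,0.33,-0.226],[0,0,4],-0.8],[[0.016,0.348,-0.226],[0,0,4],-0.8],[[0.016,0.348,-0.226],[0,0,4],-0.8],[[0.016,0.348,-0.226],[0,0,4],-0.8]], grip_force=30)

```text
time: 6.68
ee_pos: [0.5595, 0.1599, 0.2773]
ee_rot: [-0.376, -3.118, 0.002]
contact_force: [0.3, 0.3, -2.8]
opening: 0.0274
grip_force: 30.0
```

Emit:
move_arm(steps=[[[0,0.001,0],[7,0,0],-0.8],[[0,0.002,0],[14,0,0],-0.8],[[0,0.003,0],[21,0,0],-0.8],[[0,0.004,0.001],[28,0,0],-0.8],[[0,0.005,0.002],[35,0,0],-0.8],[[0,0.005,0.002],[42,0,0],-0.8],[[0,0.006,0.003],[49,0,0],-0.8],[[0,0.006,0.004],[55,0,0],-0.8],[[0,0.006,0.004],[55,0,0],-0.8],[[0,0.006,0.004],[55,0,0],-0.8]])

```text
time: 7.52
ee_pos: [0.5612, 0.1646, 0.2719]
ee_rot: [-0.323, -2.671, 1.389]
contact_force: [0.0, -0.1, -2.1]
opening: 0.0271
grip_force: 30.0
```

Run:
```python
from h import *
s=arm.sense();print(s['time'],s['ee_pos'],s['qpos'].round(2),s['opening'])
print(R.from_rotvec(s['ee_rot']).as_matrix().round(3), (down(np.radians(76.3)).inv()*R.from_rotvec(s['ee_rot'])).as_rotvec(degrees=True))
cv2.imwrite('pics/s5.png',get_image('scene')[120:320,240:520,::-1])
```

```text
7.5167 [0.56121842 0.16457909 0.27186507] [ 0.48  0.33  1.55 -0.71  1.92 -0.87] 0.02714887843739334
[[-0.971  0.136 -0.198]
 [ 0.24   0.558 -0.794]
 [ 0.003 -0.819 -0.574]] [54.96188424  0.24547129  0.09715349]
```

The bar is held at 27.1 mm and tilted 55° without trouble. Now I lower it gently into the saddles.

Emit:
move_arm(steps=[[[0,0.03,0.019],[0,0,0],-0.8],[[0,0.06,0.039],[0,0,0],-0.8],[[0,0.09,0.06],[0,0,0],-0.8],[[0,0.11,0.074],[0,0,0],-0.8],[[0,0.119,0.0805],[0,0,0],-0.8],[[0,0.123,0.083],[0,0,0],-0.8],[[0,0.1255,0.085],[0,0,0],-0.8],[[0,0.127,0.086],[0,0,0],-0.8],[[0,0.128,0.087],[0,0,0],-0.8],[[0,0.128,0.087],[0,0,0],-0.8]])

```text
time: 8.4
ee_pos: [0.5627, 0.1676, 0.1205]
ee_rot: [-0.327, -2.675, 1.39]
contact_force: [0.2, -0.2, -1.9]
opening: 0.0273
grip_force: 30.0
```

Run:
```python
from h import *
s=arm.sense();print(s)
im=get_image('scene')[120:320,240:520,::-1]
cv2.imwrite('pics/s6.png',cv2.resize(im,None,fx=2.8,fy=2.8,interpolation=2))
```

```text
{'time': 8.4, 'qpos': array([ 0.4793104 ,  0.49245457,  1.61062482, -0.67456025,  1.7442474 ,
       -0.71520388]), 'joint_vel': array([ 0.00200234,  0.00411151,  0.00483162, -0.00144622,  0.00639721,
       -0.00043212]), 'joint_torque': array([-1.00408529e-01, -5.26880014e+01, -3.02680099e+01, -1.99535362e+00,
        2.32144453e+00, -2.45813158e-02]), 'ee_pos': array([0.56271843, 0.16764266, 0.12047295]), 'ee_rot': array([-0.32679448, -2.67530458,  1.38967474]), 'contact_force': array([ 0.17526703, -0.16148796, -1.87269619]), 'moment': array([ 0.80746178, -0.22975515, -0.00296098]), 'grip_force': 29.96711455285549, 'opening': 0.02730472152426169}
```

View pics/s6.png

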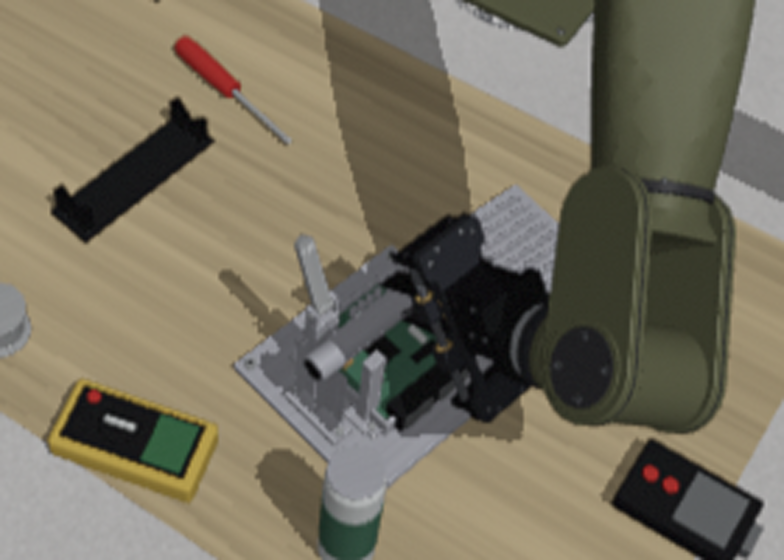

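The view shows the bar hovering just above the saddles, between the hinge post and the nose post, with everything else undisturbed. I lower the last millimetres.

Emit:
move_arm(steps=[[[0,0.0015,0.001],[0,0,0],-0.8],[[0,0.0025,0.0018],[0,0,0],-0.8],[[0,0.0033,0.0023],[0,0,0],-0.8],[[0,0.0041,0.0029],[0,0,0],-0.8],[[0,0.0041,0.0029],[0,0,0],-0.8],[[0,0.0041,0.0029],[0,0,0],-0.8]])

```text
time: 8.95
ee_pos: [0.5622, 0.1665, 0.1167]
ee_rot: [-0.328, -2.669, 1.398]
contact_force: [-2.6, -4.6, 7.6]
opening: 0.0273
grip_force: 30.0
```

In contact: about 10 N carried by the saddles while the bar is still gripped. I soften the grip to let it settle, then open and swing the tool to the other side.

Emit:
move_arm(steps=[[[0,0,0],[0,0,0],-0.8],[[0,0,0],[0,0,0],-0.8]], grip_force=4)

```text
time: 9.12
ee_pos: [0.5624, 0.1666, 0.1165]
ee_rot: [-0.328, -2.67, 1.397]
contact_force: [-0.9, -4.2, 7.1]
opening: 0.0282
grip_force: 4.0
```

Emit:
move_arm(steps=[[[0,0,0],[0,0,0],0],[[0,0,0],[0,0,0],0],[[0,0,0],[0,0,0],0],[[0,-0.001,0],[-7,0,0],0],[[0,-0.002,0],[-14,0,0],0],[[0,-0.003,0],[-21,0,0],0],[[0,-0.004,0.001],[-28,0,0],0],[[0,-0.0048,0.0015],[-35,0,0],0],[[0,-0.0055,0.002],[-42,0,0],0],[[0,-0.006,0.003],[-49,0,0],0],[[0,-0.007,0.0037],[-56,0,0],0],[[0,-0.0074,0.0045],[-63,0,0],0],[[0,-0.0078,0.0055],[-70,0,0],0],[[0,-0.0081,0.0065],[-77,0,0],0],[[0,-0.0082,0.0074],[-84,0,0],0],[[0,-0.0083,0.0085],[-91,0,0],0],[[0,-0.0082,0.0096],[-98,0,0],0],[[0,-0.008,0.0106],[-105,0,0],0],[[0,-0.0078,0.0111],[-110,0,0],0],[[0,-0.0078,0.0111],[-110,0,0],0]])

```text
time: 10.78
ee_pos: [0.5567, 0.1528, 0.1103]
ee_rot: [0.334, 2.675, 1.394]
contact_force: [-0.8, -0.3, -0.4]
opening: 0.0478
grip_force: 0.0
```

Run:
```python
from h import *
s=arm.sense();print(s['time'],s['ee_pos'],s['qpos'].round(2),s['opening'],s['contact_force'])
Rm=R.from_rotvec(s['ee_rot']);print(Rm.as_matrix().round(3),(down(np.radians(76.3)).inv()*Rm).as_rotvec(degrees=True))
print('axis',s['ee_pos']+.0083*Rm.as_matrix()[:,2])
```

```text
10.7833 [0.55670155 0.152828   0.11033095] [-0.22  0.1   2.13  1.07  1.2  -2.12] 0.047831925883790954 [-0.78443961 -0.34144307 -0.36109422]
[[-0.97   0.144  0.195]
 [ 0.242  0.555  0.796]
 [ 0.007  0.819 -0.573]] [-55.02606189   0.19855184   0.48491799]
axis [0.55831881 0.15943406 0.10557338]
```

Emit:
move_arm(steps=[[[-0.002,0.003,-0.0013],[0,0,0],0],[[-0.002,0.0058,-0.0026],[0,0,0],0],[[-0.002,0.0058,-0.0026],[0,0,0],0],[[-0.002,0.0058,-0.0026],[0,0,0],-0.8],[[-0.002,0.0058,-0.0026],[0,0,0],-0.8],[[-0.002,0.0058,-0.0026],[0,0,0],-0.8],[[-0.002,0.0058,-0.0026],[0,0,0],-0.8],[[-0.002,0.0058,-0.0026],[0,0,0],-0.8],[[-0.002,0.0058,-0.0026],[0,0,0],-0.8]], grip_force=5)

```text
time: 11.53
ee_pos: [0.5605, 0.1548, 0.1196]
ee_rot: [0.325, 2.673, 1.391]
contact_force: [-0.7, 1.0, -1.8]
opening: 0.0238
grip_force: 5.0
```

The opening is 23.8 mm: the flat lies under the tool −y pad. The pad-centre offset from the bar axis confirms the side. I squeeze to seat the pad on the flat and turn 55° up to vertical.

Emit:
move_arm(steps=[[[0,0,0],[0,0,0],-0.8],[[0,0,0],[0,0,0],-0.8],[[0,0.001,0.0005],[7,0,0],-0.8],[[0,0.002,0.001],[14,0,0],-0.8],[[0,0.0028,0.0017],[21,0,0],-0.8],[[0,0.0036,0.0024],[28,0,0],-0.8],[[0,0.0043,0.0033],[35,0,0],-0.8],[[0,0.0049,0.0042],[42,0,0],-0.8],[[0,0.0054,0.0052],[49,0,0],-0.8],[[0,0.0057,0.0061],[55,0,0],-0.8],[[0,0.0057,0.0061],[55,0,0],-0.8]], grip_force=30)

```text
time: 12.45
ee_pos: [0.5633, 0.1646, 0.1224]
ee_rot: [0.372, 3.119, -0.006]
contact_force: [-2.0, -3.3, 4.8]
opening: 0.0225
grip_force: 30.0
```

```bash
cat > st.py <<'E'
from h import *
s=arm.sense();print('t',s['time'],'pos',s['ee_pos'].round(4),'q',s['qpos'].round(2),'open',s['opening'].__round__(4),'F',s['contact_force'].round(1),'M',s['moment'].round(2))
Rm=R.from_rotvec(s['ee_rot']);print('tilt',(down(np.radians(76.3)).inv()*Rm).as_rotvec(degrees=True).round(2))
A=np.array([.5608,.160,.1117]);print('axis-TCP in tool',Rm.inv().apply(A-s['ee_pos']).round(4),'up in tool',Rm.inv().apply([0,0,1]).round(3))
E
python3 st.py
```

```text
t 12.45 pos [0.5633 0.1646 0.1224] q [ 0.19  0.09  1.89 -0.    1.16 -1.14] open 0.0225 F [-2.  -3.3  4.8] M [-0.62  0.32 -0.1 ]
tilt [ 0.2  -0.03 -0.1 ]
axis-TCP in tool [ 0.0014 -0.005   0.0107] up in tool [-0.001 -0.004 -1.   ]
```

The opening is 22.5 mm at 30 N, where the round reads 27.4 mm, so the pad is flush on the flat. I continue to +55°.

Emit:
move_arm(steps=[[[0,-0.001,0.0005],[7,0,0],-0.8],[[0,0,0.001],[14,0,0],-0.8],[[0,0.0008,0.0017],[21,0,0],-0.8],[[0,0.0016,0.0024],[28,0,0],-0.8],[[0,0.0023,0.0033],[35,0,0],-0.8],[[0,0.0029,0.0042],[42,0,0],-0.8],[[0,0.0034,0.0052],[49,0,0],-0.8],[[0,0.0037,0.0061],[55,0,0],-0.8],[[0,0.0037,0.0061],[55,0,0],-0.8]])

```text
time: 13.2
ee_pos: [0.5629, 0.1665, 0.1139]
ee_rot: [-0.32, -2.663, 1.398]
contact_force: [-2.5, -3.8, 4.7]
opening: 0.0226
grip_force: 30.0
```

```bash
python3 st.py
```

```text
t 13.2 pos [0.5629 0.1665 0.1139] q [ 0.48  0.51  1.61 -0.68  1.75 -0.72] open 0.0226 F [-2.5 -3.8  4.7] M [-0.49  0.28 -0.18]
tilt [ 5.544e+01  3.800e-01 -1.000e-02]
axis-TCP in tool [ 0.0005 -0.002   0.0069] up in tool [ 0.006 -0.824 -0.567]
```

Emit:
move_arm(steps=[[[0,0,0],[0,0,0],-0.8],[[0,0,0],[0,0,0],-0.8]], grip_force=4)

```text
time: 13.37
ee_pos: [0.5633, 0.1663, 0.1141]
ee_rot: [-0.324, -2.672, 1.384]
contact_force: [0.1, 1.9, -1.7]
opening: 0.0228
grip_force: 4.0
```

Emit:
move_arm(steps=[[[0,0,0],[0,0,0],0],[[0,0,0],[0,0,0],0],[[0,-0.003,0],[0,0,0],0],[[0,-0.004,0],[-7,0,0],0],[[0,-0.005,0],[-14,0,0],0],[[0,-0.006,0],[-21,0,0],0],[[0,-0.0069,0.0002],[-28,0,0],0],[[0,-0.0078,0.0007],[-35,0,0],0],[[0,-0.0086,0.0013],[-42,0,0],0],[[0,-0.0093,0.002],[-49,0,0],0],[[0,-0.0098,0.0027],[-55.4,0,0],0],[[0,-0.0098,0.0027],[-55.4,0,0],0],[[0,-0.0098,0.0027],[-55.4,0,0],0]])

```text
time: 14.45
ee_pos: [0.5617, 0.1573, 0.1224]
ee_rot: [0.383, 3.117, 0.009]
contact_force: [0.2, 0.2, 0.3]
opening: 0.0475
grip_force: 0.0
```

```bash
python3 st.py
```

```text
t 14.45 pos [0.5617 0.1573 0.1224] q [ 0.18  0.08  1.91  0.01  1.16 -1.15] open 0.0475 F [0.2 0.2 0.3] M [-0.01  0.    0.03]
tilt [-0.32 -0.05  0.3 ]
axis-TCP in tool [0.0015 0.0023 0.0107] up in tool [-0.001  0.006 -1.   ]
```

Emit:
move_arm(steps=[[[0,0.001,0.001],[0,0,0],-0.8],[[0,0.001,0.001],[0,0,0],-0.8],[[0,0.001,0.001],[0,0,0],-0.8],[[0,0.001,0.001],[0,0,0],-0.8],[[0,0.001,0.001],[0,0,0],-0.8],[[0,0.001,0.001],[0,0,0],-0.8],[[0,0.001,0.001],[0,0,0],-0.8]], grip_force=30)

```text
time: 15.03
ee_pos: [0.5617, 0.1595, 0.1203]
ee_rot: [-0.378, -3.118, -0.008]
contact_force: [-1.8, -4.4, 0.8]
opening: 0.0273
grip_force: 30.0
```

```bash
python3 st.py
```

```text
t 15.0333 pos [0.5617 0.1595 0.1203] q [ 0.18  0.08  1.9   0.01  1.15 -1.15] open 0.0273 F [-1.8 -4.4  0.8] M [-0.83  0.31  0.12]
tilt [-0.29  0.06  0.11]
axis-TCP in tool [0.001  0.0002 0.0086] up in tool [ 0.001  0.005 -1.   ]
```

Emit:
move_arm(steps=[[[0,0.0005,0.0003],[7,0,0],-0.8],[[0,0.0015,0.0005],[14,0,0],-0.8],[[0,0.0025,0.001],[21,0,0],-0.8],[[0,0.0035,0.0015],[28,0,0],-0.8],[[0,0.0045,0.002],[35,0,0],-0.8],[[0,0.0045,0.002],[35,0,0],-0.8],[[0,0.0045,0.002],[35,0,0],-0.8]])

```text
time: 15.62
ee_pos: [0.5629, 0.1641, 0.1186]
ee_rot: [-0.35, -2.907, 0.915]
contact_force: [-1.4, -6.2, 3.0]
opening: 0.0272
grip_force: 30.0
```

```bash
python3 st.py
```

```text
t 15.6167 pos [0.5629 0.1641 0.1186] q [ 0.4   0.33  1.71 -0.48  1.51 -0.8 ] open 0.0272 F [-1.4 -6.2  3. ] M [-0.95  0.37  0.11]
tilt [34.94  0.12  0.04]
axis-TCP in tool [0.0011 0.0003 0.0082] up in tool [ 0.002 -0.573 -0.82 ]
```

The flat should now face up (turned 35.2° from 145°). I release gently and back off.

Emit:
move_arm(steps=[[[0,0,0],[0,0,0],-0.8],[[0,0,0],[0,0,0],-0.8]], grip_force=4)

```text
time: 15.78
ee_pos: [0.5628, 0.164, 0.1186]
ee_rot: [-0.354, -2.909, 0.909]
contact_force: [-2.0, -4.4, 2.5]
opening: 0.0278
grip_force: 4.0
```

Emit:
move_arm(steps=[[[0,0,0],[0,0,0],0],[[0,0,0],[0,0,0],0],[[0,0,0],[0,0,0],0],[[0,0,-0.02],[0,0,0],0],[[0,0,-0.05],[0,0,0],0],[[0,0,-0.09],[0,0,0],0],[[0,0,-0.13],[0,0,0],0],[[0,0,-0.17],[0,0,0],0],[[0,0,-0.2],[-7,0,0],0],[[0,0,-0.2],[-14,0,0],0],[[0,0,-0.2],[-21,0,0],0],[[0,0,-0.2],[-28,0,0],0],[[0,0,-0.2],[-35,0,0],-1],[[0,0,-0.2],[-35,0,0],-1]])

```text
time: 16.95
ee_pos: [0.5903, 0.2724, 0.2848]
ee_rot: [0.383, 3.115, 0.017]
contact_force: [0.6, 1.0, -0.6]
opening: 0.0391
grip_force: 0.0
```

```bash
python3 st.py
python3 - <<'E'
from h import *
H=np.array([.6183,.1079,0]);n=np.array([.238,.971,0])
togo(H-.052*n+[0,0,.30],down(np.radians(76.3)))
t=camera_info('top');print('spray',onz(t,(231,128),.16))
im=get_image('top');cv2.imwrite('pics/t7.png',cv2.resize(im[140:260,200:330,::-1],None,fx=4,fy=4,interpolation=2))
i=camera_info('wrist');im=get_image('wrist')[:,:,::-1];cv2.imwrite('pics/w7.png',im)
print(proj(i,[[.5795,.1555,.121],[.62,.1079,.125]]))
E
```

```text
t 16.95 pos [0.5903 0.2724 0.2848] q [ 0.35  0.1   1.61  0.01  1.43 -0.98] open 0.0391 F [ 0.6  1.  -0.6] M [-0.03  0.02  0.01]
tilt [-0.62 -0.12  0.33]
axis-TCP in tool [ 0.0017 -0.118   0.1718] up in tool [-0.002  0.011 -1.   ]
shift [-0.0673 -0.2046 -0.0173] turn [ 0.62  0.12 -0.33]
spray [[0.74799858 0.22491775 0.16      ]]
[[195.78575862 211.13861466]
 [161.67285212 262.23762168]]
```

Emit:
move_arm(steps=[[[-0.013,-0.04,-0.017],[0,0,0],-1],[[-0.026,-0.08,-0.017],[0,0,0],-1],[[-0.039,-0.118,-0.017],[0,0,0],-1],[[-0.052,-0.157,-0.017],[0,0,0],-1],[[-0.065,-0.195,-0.017],[0,0,0],-1],[[-0.067,-0.205,-0.017],[0,0,0],-1],[[-0.067,-0.205,-0.017],[0,0,0],-1],[[-0.067,-0.205,-0.017],[0,0,0],-1],[[-0.067,-0.205,0.02],[0,0,0],-1],[[-0.067,-0.205,0.055],[0,0,0],-1],[[-0.067,-0.205,0.08],[0,0,0],-1],[[-0.067,-0.205,0.08],[0,0,0],-1],[[-0.067,-0.205,0.08],[0,0,0],-1]])

```text
time: 18.13
ee_pos: [0.6055, 0.062, 0.2002]
ee_rot: [-0.374, -3.116, -0.01]
contact_force: [1.1, -0.0, 0.1]
opening: 0.0007
grip_force: 0.0
```

```bash
python3 st.py
python3 - <<'E'
from h import *
H=np.array([.6183,.1079,0]);n=np.array([.238,.971,0])
s=arm.sense();d=s['ee_pos']-H;print('s',d@n,'along',d@[.971,-.238,0])
a=get_image('scene')[120:320,240:520,::-1]
cv2.imwrite('pics/s8.png',cv2.resize(a,None,fx=2.8,fy=2.8,interpolation=2))
E
```

```text
t 18.1333 pos [0.6055 0.062  0.2002] q [ 0.01  0.06  1.78  0.01  1.3  -1.32] open 0.0007 F [ 1.1 -0.   0.1] M [0.01 0.   0.04]
tilt [-0.35  0.23  0.  ]
axis-TCP in tool [0.0663 0.0841 0.0893] up in tool [ 0.004  0.006 -1.   ]
s -0.0476463703808185 along -0.0014583820530972864
```

View pics/s8.png

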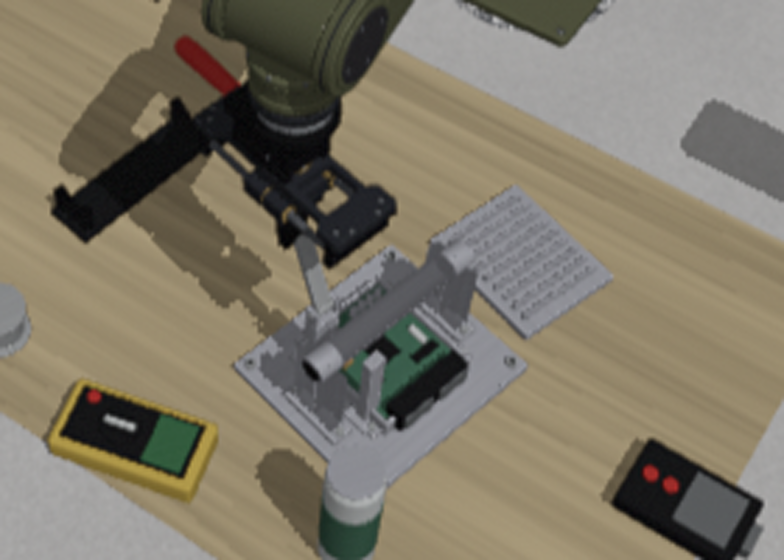

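The bar sits in both saddles, the cap still leans back at about (315,275), and the closed fingers are behind its tip. Now I swing the cap over.

Emit:
move_arm(steps=[[[-0.001,0.01,-0.002],[0,0,0],-1],[[-0.001,0.02,-0.003],[0,0,0],-1],[[-0.001,0.032,-0.005],[0,0,0],-1],[[-0.001,0.04,-0.007],[0,0,0],-1],[[-0.001,0.047,-0.009],[0,0,0],-1],[[-0.001,0.055,-0.007],[0,0,0],-1],[[-0.001,0.062,-0.004],[0,0,0],-1],[[-0.001,0.07,-0.001],[0,0,0],-1],[[-0.001,0.077,0.0035],[0,0,0],-1],[[-0.001,0.084,0.0085],[0,0,0],-1],[[-0.001,0.091,0.0135],[0,0,0],-1],[[-0.001,0.097,0.021],[0,0,0],-1],[[-0.001,0.102,0.028],[0,0,0],-1],[[-0.001,0.104,0.034],[0,0,0],-1],[[-0.001,0.104,0.034],[0,0,0],-1],[[-0.001,0.104,0.034],[0,0,0],-1]])

```text
time: 19.52
ee_pos: [0.6319, 0.1611, 0.1675]
ee_rot: [-0.379, -3.118, -0.011]
contact_force: [0.3, -0.0, -0.0]
opening: 0.0003
grip_force: 0.0
```

```bash
cat > c.py <<'E'
from h import *
H=np.array([.6183,.1079,0.125]);n=np.array([.238,.971,0])
s=arm.sense();d=s['ee_pos']-H;print('t',s['time'],'corner s',d@n+.012,'tip z',s['ee_pos'][2]-.025,'F',s['contact_force'].round(1),'corner c est',np.degrees(np.arctan2(d[2]-.025-.004,d@n+.012)))
E
python3 c.py
```

```text
t 19.5167 corner s 0.06691362383667823 tip z 0.14251602127594204 F [ 0.3 -0.  -0. ] corner c est 11.419637530156155
```

Emit:
move_arm(steps=[[[0,0.001,0.003],[0,0,0],-1],[[0,0.002,0.006],[0,0,0],-1],[[0,0.002,0.009],[0,0,0],-1],[[0,0.002,0.011],[0,0,0],-1],[[0,0.002,0.011],[0,0,0],-1]])

```text
time: 19.93
ee_pos: [0.6329, 0.1629, 0.1574]
ee_rot: [0.379, 3.118, 0.011]
contact_force: [0.5, 0.8, -0.1]
opening: 0.0004
grip_force: 0.0
```

```bash
python3 c.py
```

```text
t 19.9333 corner s 0.06886865936984421 tip z 0.132372786856879 F [ 0.5  0.8 -0.1] corner c est 2.8037742730318005
```

Emit:
move_arm(steps=[[[0,0,0.001],[0,0,0],-1],[[0,0,0.002],[0,0,0],-1],[[0,0,0.003],[0,0,0],-1],[[0,0,0.004],[0,0,0],-1],[[0,0,0.004],[0,0,0],-1]])

```text
time: 20.35
ee_pos: [0.633, 0.1631, 0.1543]
ee_rot: [0.379, 3.118, 0.011]
contact_force: [-1.9, 1.4, 4.6]
opening: 0.0005
grip_force: 2.0
```

```bash
python3 c.py
python3 - <<'E'
from h import *
im=get_image('scene')[120:320,240:520,::-1];cv2.imwrite('pics/s9.png',cv2.resize(im,None,fx=2.8,fy=2.8,interpolation=2))
d=cv2.absdiff(im,cv2.resize(cv2.imread('pics/s8.png'),(280,200),interpolation=cv2.INTER_AREA)).sum(2)
# cap region upper part in s8 (300-325,240-300)/2.8
print(im[86:106:4,108:116:2].tolist())
H=np.array([.6183,.1079,0.125]);n=np.array([.238,.971,0]);i=camera_info('scene')
for c in(1.9,1.5,1.2,.9,.6,.3,0):
    p=proj(i,H+.074*(np.cos(c)*n+np.array([0,0,np.sin(c)])))[0]-[240,120];q=np.round(p).astype(int);print(c,p.round(0),im[q[1]-1:q[1]+2,q[0]-1:q[0]+2].mean((0,1)).round())
E
```

```text
t 20.35 corner s 0.06909399298983489 tip z 0.12934314098262498 F [-1.9  1.4  4.6] corner c est 0.2845452636018796
[[[24, 22, 20], [24, 23, 21], [15, 13, 13], [9, 9, 9]], [[101, 130, 143], [64, 81, 90], [18, 16, 15], [12, 9, 11]], [[45, 42, 39], [62, 74, 80], [112, 142, 157], [66, 84, 94]], [[107, 137, 150], [75, 96, 107], [46, 44, 44], [56, 62, 65]], [[113, 142, 157], [113, 144, 157], [110, 139, 153], [96, 122, 135]]]
1.9 [110.  88.] [25. 26. 27.]
1.5 [118.  94.] [11. 11. 11.]
1.2 [124. 101.] [20. 19. 18.]
0.9 [129. 109.] [28. 25. 24.]
0.6 [133. 116.] [68. 71. 73.]
0.3 [135. 123.] [61. 61. 60.]
0 [135. 128.] [85. 85. 84.]
```

Contact came at tip height 0.1293 m, exactly the height of the shut cap's outer face. I press a little more to seat it, then lift away.

Emit:
move_arm(steps=[[[0,0,0.002],[0,0,0],-1],[[0,0,0.004],[0,0,0],-1],[[0,0,0.004],[0,0,0],-1]])

```text
time: 20.65
ee_pos: [0.6332, 0.1631, 0.1538]
ee_rot: [0.378, 3.117, 0.011]
contact_force: [-9.1, -0.6, 16.5]
opening: 0.0006
grip_force: 8.7
```

```bash
python3 c.py
```

```text
t 20.65 corner s 0.06917778698549108 tip z 0.12882535535699324 F [-9.1 -0.6 16.5] corner c est -0.14464729411589788
```

Emit:
move_arm(steps=[[[0,0,-0.01],[0,0,0],-1],[[0,0,-0.04],[0,0,0],-1],[[0,0,-0.08],[0,0,0],-1],[[0,0,-0.12],[0,0,0],-1],[[-0.02,0,-0.16],[0,0,0],-1],[[-0.05,0,-0.2],[0,0,0],-1],[[-0.05,0,-0.22],[0,0,0],-1],[[-0.05,0,-0.22],[0,0,0],-1]])

```text
time: 21.32
ee_pos: [0.6843, 0.1488, 0.3778]
ee_rot: [0.379, 3.106, 0.015]
contact_force: [-0.6, -0.7, 1.6]
opening: 0.0004
grip_force: 0.0
```

Run:
```python
from h import *
s=arm.sense();print(s['time'],s['ee_pos'],s['contact_force'])
w=get_image('wrist')[0:260,130:450,::-1];sc=get_image('scene')[180:290,310:450,::-1]
a=cv2.resize(w,(400,325),interpolation=2);b=cv2.resize(sc,(400,314),interpolation=2)
b=np.vstack([b,np.zeros((11,400,3),np.uint8)])
cv2.imwrite('pics/end.png',np.hstack([a,b]))
```

```text
21.3167 [0.68425801 0.14876656 0.37775922] [-0.58032703 -0.65841862  1.62175681]
```

View pics/end.png

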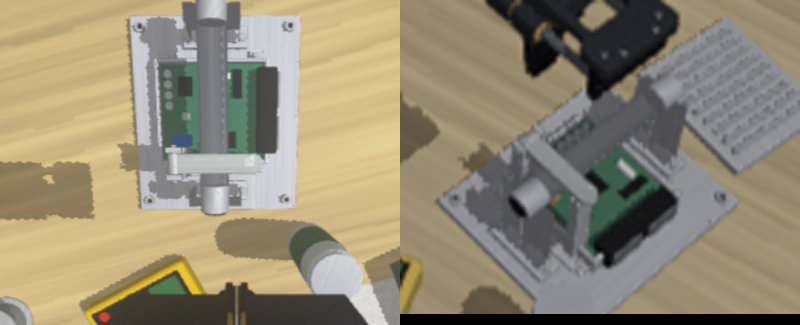

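The final view shows the cap lying across the bar (comp (165–262,163)) and the bar in both saddles, with its far end at comp (215,212) and (525,203). I check how well the bar is centred along its axis before handing in.

Run:
```python
from h import *
w=camera_info('wrist');s=camera_info('scene');M=np.array([.5795,.1555,.112]);y=np.array([.971,-.238,0]);x=np.array([-.238,-.971,0])
P=onz(w,(130+215*.8,213*.8),.112)[0];print('far end wrist: along',(P-M)@y,'across',(P-M)@x)
x3,r=tri([(w,(302,170.4)),(s,(310+525*.35-400*.35,180+203*.35))]);print(x3,r,(x3-M)@y,(x3-M)@x)
# cap height from rounded tip: two views
t,r=tri([(w,(130+262*.8,163*.8)),(s,(310+(596-400)*.35,180+197*.35))]);print('cap tip',t,r,'expected',np.array([.6183,.1079,.129])+.083*np.array([.238,.971,0]))
e=proj(s,M-.1*y);print('near end scene expected',e,'in comp',(e-[310,180])/.35+[400,0])
```

```text
far end wrist: along 0.09350404016168187 across 6.321925384083701e-05
[0.66917292 0.13558171 0.11515751] [np.float64(1.8810269208675077), np.float64(0.9184917432147298)] 0.09181295376626997 -0.002001499355830147
cap tip [0.63411296 0.187781   0.12684374] [np.float64(0.12362182821543478), np.float64(0.05670842923246223)] expected [0.638054 0.188493 0.129   ]
near end scene expected [[405.95600434 209.16626144]] in comp [[674.16001239  83.33217555]]
```

Relative to the cap's centreline, which is fixed at 49 mm, the bar is off by about 3 mm along its axis (10 mm allowed). The across error is under 2 mm. The measured cap tip height of 0.127 m is also consistent with the cap lying home on the flat. I hand in.

```bash
python3 -c "
from rig import arm
print(arm.sign_off())"
```

```text
the job is handed in; nothing more can be done
None
```

I laid the crossbar in both saddles, turned its flat up, swung the cap down onto it, let go and handed in at about 21 s; by my camera check the bar is about 3 mm off centre along its axis, and no verdict came back.

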